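# Snap the axle clip into its groove

## Robot

A 6-joint arm with a two-finger parallel gripper is mounted at the origin on the work surface; the furniture and walls round the work are solid. World frame = base frame: x ahead of the robot, y to its left, z up, the work surface at z = 0. Lengths are in m, angles in degrees, forces in N, time in s.
With the tool pointing down it reaches from about 0.35 to 0.875 m from the base axis. Payload 4.2 kg.
Tool frame: the origin (TCP) lies where the fingers leave the gripper's body, on its centre line; the fingertips stand 70 mm ahead of it and the grasp point (between the pads) lies 51 mm ahead of it; z points along the fingers, y is the direction in which the jaws open and shut (so a half turn about z gives the same grasp; the last joint's range is limited). The gripper opens to 87 mm and grips with 3 to 60 N. Pads are 19 mm wide; open, the fingers measure 117 mm over their backs; the gripper's body (75 mm by 190 mm) begins 51 mm behind the grasp point.
Start: joints at [-52.907, 22.042, 0.453, 0, -68.411, -14.817], TCP at [0.237, -0.578, 0.292] pointing down, gripper open.
Joint ranges: [-179.83, 179.83], [-69.29, 118.12], [-61.27, 80.66], [-181.25, 117.63], [-171.15, -9.14], [-177.46, 177.46]. Speed limits (degrees/s): [159.86, 159.86, 180, 180, 180, 180].

## Interface

Orientations are given as a 3x3 rotation matrix whose columns are the frame's x, y, z axes.
In Python, from station import sense, capture, camera_model, finish_job gives the robot as it stands.
- The arm moves only by the shell command python3 -m inch 'ROWS'. ROWS is JSON, a list of rows, each an object with "hand": the closure, from 0 (fully open) to 1 (shut); "slide": the shift along the world's x, y, z in cm, a list of three; "yaw": the turn about the world's z in rad. A call has 1 to 10 rows; each row is the pose to reach, as a shift and turn from the pose commanded when the call began; what a row does not reach only later rows make up. A row lasts 1/8 s, in which the tool goes at most 62.5 mm and 10.7 degrees, less where a joint would pass 70% of its speed; a pose out of reach is approached as far as the arm can. A call with a gripper value outside its range is refused whole. The fingers move at their own pace and stop on an object; the grip force is fixed at half the most. Time passes only in rows, so rows that repeat a pose let the fingers close. It gives the time, the measured TCP pose, the force and the opening at its end, in the units of the state.
- sense(): the state, without advancing time (a new reading comes with each control period).
- capture(name): name is "scene" or "top" or "wrist"; returns the picture (384x512x3 uint8, blue, green, red); there is no depth.
- camera_model(name): a dict with "mtx" (3x3 intrinsics, pixels), "xyz" and "orientation" of the camera in the world; the wrist camera has in their place "tool_from_camera" (4x4, takes a point from camera to tool coordinates, whose origin is the TCP and whose axes are the flange's). Camera axes: x right, y up, looking along -z (the intrinsics and any distortion apply to the point x, -y, -z); pixel columns grow to the right and rows downward; lengths in m; the calibration is good to about 2 mm. A picture is of the moment at which its call begins: read the wrist's pose just before it. camera_model takes no time and is no camera call.
- finish_job(): hands the job in, once; it reports no verdict.
The state is a dict: "time_s": time; "joints": joint angles; "joint_velocities": joint speeds; "effort": joint torques, N m; "tcp_pos": TCP position; "ee_rot": TCP orientation; "wrist_force": force on the tool from outside, world axes, zero at the start; "moment": the same for the moment, N m; "gripper_width": opening from 0.0 (shut) to 1.0 (fully open).
Only numpy, scipy, OpenCV 4.12 (cv2) and the standard library are available. Lean on these libraries where they do the work, as an engineer would, in place of code of your own. Each camera call takes 0.05 s, during which the arm holds its last target. There are 200 camera calls.

## Task

Lock the wheel on its upright axle with the spring clip that lies on the table: pick the clip up by its tab, lay it flat on the wheel's hub face, clear of the axle and with its mouth towards it, and slide it sideways along the face into the axle's groove until it snaps fully home, then let go of it. Work gently: find the face by touch, press on the sprung wheel with only a few newtons, never down to its stop, push no harder than the snap needs, and leave the jars and the pliers where they are.

Things in the scene. Friction and masses are not known exactly. Their poses are not given: they have to be found in the camera images.
- clip_tab (a point): Centre of the clip's upright black tab, where to grip it: a ribbed block 26 mm long (x), 12 mm wide (y), from 5 to 41 mm above the clip's underside; this point is 23 mm above the underside. x: the way the clip's open mouth points (the push direction), z up. The steel spine below is also 12 mm wide. The pocket's centre is 40 mm ahead (+x) and 20 mm lower; the clip ends 14 mm behind.
- clip_pocket (a point): Centre of the clip's pocket, which comes to lie on the axle's line (within about 1 mm when home, a hard stop); half-way up the 6 mm thickness; axes as clip_tab. The clip is a flat steel fork: a bridge starts 10.5 mm behind this point, two sprung prongs reach 17 mm ahead of it (outer width 32 mm, 36 mm at the flared tips).
- axle_line (a point): The axle's upright centre line, at table height. The axle is 30 mm in diameter with a groove 12 mm high and 20 mm in neck diameter just above the wheel's hub face; above the groove the axle goes on, 30 mm thick, for 36 mm to its top. How high axle and wheel stand is not measured and differs by up to 18 mm either way each time (clamped firmly). The clip may be pushed in from any side.
- stand: The fixed grey assembly stand (plate 130 x 150 x 14 mm) that holds the upright axle with the wheel at its centre; origin at the centre of its underside, on the axle's line, z up. It does not move. Nothing may press or push on the stand, axle or wheel with more than 28 N (all its contact forces added up; the prongs gripping the neck account for 15 to 20 N of it at the snap).
- small_jar: Bystander: screw-top jar, 43 mm in diameter, 66 mm tall, origin at the centre of its underside; leave alone.
- tall_jar: Bystander: dark screw-top jar, 35 mm in diameter, 81 mm tall, origin at the centre of its underside; leave alone.
- pliers: Bystander: pliers lying flat, 60 x 187 x 14 mm, length along y, origin at the centre of the underside; leave alone.
- clip: The whole clip, loose, 60 to 100 g, lying flat on the table at the start; its origin is at the underside, below clip_pocket, with the same axes.
- clip_mouth (a point): Middle of the clip's mouth, between the two bumps inside its prongs, 8.5 mm ahead of clip_pocket; axes as clip_tab. The bumps are 15 mm apart and must spread to pass the 20 mm neck of the groove: the sideways push needed rises to about 5 to 10 N as they do, from 15 mm to about 7 mm before home, then drops as they snap past.
- hub_mean (a point): The centre of the wheel's flat grey hub face (94 mm in diameter) if it stood at its mean height, 70 mm; the true face is 52 to 88 mm above the table, to be found by touch. Wheel: 110 mm, tyre 3 mm below the face. The face rests 4 mm above the groove's lower wall: a clip flat on it is level with the groove.
- wheel (a joint): How far the wheel is pushed down on the axle against the spring washer under it, in m: 0 at rest (also the upper stop), negative when pressed. It starts to give at about 2.5 N of downward press, then 1 mm for each 2.5 N; flat on its stop at -0.004. It must not be pressed below -0.0035 (about 11 N). A clip flat on the hub face, pressed or not, stays level with the groove.
Mind the look-alikes: they are no part of the job. What is shaped like the clip but orange is not meant.

How it is judged:
By the outcome, as a careful person would: the job done as asked, in the order asked, and still so for the second after the job is handed in, with the robot touching nothing.
It also fails if it takes over 61 s, if anything falls off the work surface, if the arm or the gripper's body presses on something with over 40 N, if the wrist force passes 120 N, or if a joint passes its speed limit or range.

## Working session

There is one attempt and no reset: what is moved stays moved. The work goes in short steps, Python scripts to look and compute and a shell command to move; the robot and the scene stay as the last step left them, time stands still between calls to the robot, and variables do not carry over. Pictures are saved under pics/ and viewed, about 8 in all and at most 12, crops included, and the job is handed in when it is done.

```bash
mkdir -p pics; ls; python3 - <<'E'
from station import *
import cv2,numpy as np
np.set_printoptions(precision=4,suppress=True)
s=sense();print(s)
a=capture("scene");b=capture("top")
cv2.imwrite("pics/scene0.png",a);cv2.imwrite("pics/top0.png",b)
cv2.imwrite("pics/both.png",np.hstack([a,b])[:, :])
for n in("scene","top","wrist"):print(n,camera_model(n))
E
```

```text
pics
{'time_s': 0.0, 'joints': array([-52.9077,  22.0913,   0.3796,  -0.031 , -68.4095, -14.8172]), 'joint_velocities': array([-0.0181, -0.0741,  0.0546, -0.1059,  0.0452,  0.0548]), 'effort': array([  0.0006, -39.0662,  18.7401,   4.2197,   0.011 ,  -0.0002]), 'tcp_pos': array([ 0.2368, -0.5779,  0.2911]), 'ee_rot': array([[-0.9255, -0.3789, -0.0009],
       [-0.3789,  0.9254,  0.002 ],
       [ 0.0001,  0.0022, -1.    ]]), 'wrist_force': array([-0.0854, -1.1502,  0.0665]), 'moment': array([ 0.0522,  0.0178, -0.0225]), 'gripper_width': 0.9992010091996415}
scene {'mtx': array([[367.7816,   0.    , 264.0167],
       [  0.    , 367.7816, 195.3598],
       [  0.    ,   0.    ,   1.    ]]), 'xyz': array([0.1826, 0.471 , 0.6914]), 'orientation': array([[-0.7146,  0.4791, -0.5097],
       [-0.6995, -0.4963,  0.5142],
       [-0.0067,  0.724 ,  0.6898]])}
top {'mtx': array([[392.0796,   0.    , 261.7187],
       [  0.    , 392.0796, 203.7344],
       [  0.    ,   0.    ,   1.    ]]), 'xyz': array([ 0.51  , -0.0222,  1.026 ]), 'orientation': array([[-0.0026,  0.9925, -0.1222],
       [-1.    , -0.0035, -0.0071],
       [-0.0075,  0.1221,  0.9925]])}
wrist {'mtx': array([[308.3932,   0.    , 258.9285],
       [  0.    , 308.3932, 190.2388],
       [  0.    ,   0.    ,   1.    ]]), 'tool_from_camera': array([[ 0.0004,  0.963 ,  0.2695,  0.0751],
       [ 1.    , -0.0006,  0.0006, -0.0008],
       [ 0.0007,  0.2695, -0.963 , -0.0916],
       [ 0.    ,  0.    ,  0.    ,  1.    ]])}
```

View pics/top0.png

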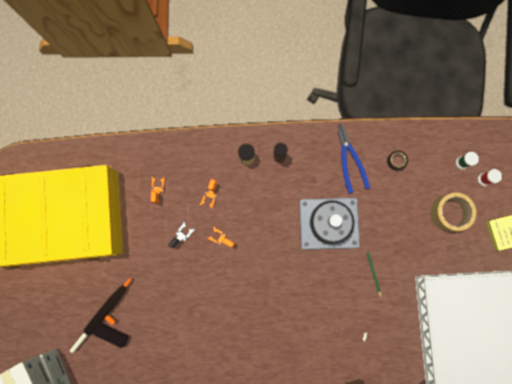

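View pics/scene0.png

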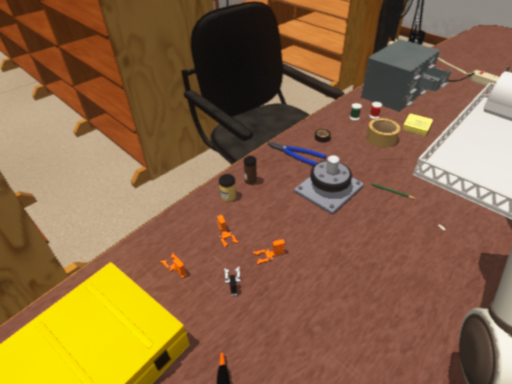

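The clip candidates in top view are steel/black at (181,236) and orange at (157,190), (209,193) and (222,238). Only the first has steel prongs and a black tab, so I take that one. I'll confirm it in an enlarged crop and measure.

```bash
cat > h.py <<'E'
import numpy as np,cv2
from station import *
np.set_printoptions(precision=4,suppress=True)
def ray(n,u,v,s=None):
    m=camera_model(n);K=m["mtx"]
    d=np.array([(u-K[0,2])/K[0,0],-(v-K[1,2])/K[1,1],-1.])
    if n=="wrist":
        T=m["tool_from_camera"];R=s["ee_rot"]
        return s["tcp_pos"]+R@T[:3,3],R@(T[:3,:3]@d)
    return m["xyz"],m["orientation"]@d
def onz(n,u,v,z,s=None):
    o,d=ray(n,u,v,s);return o+d*(z-o[2])/d[2]
def tri(r1,r2):
    (a,d),(b,e)=r1,r2
    t=np.linalg.lstsq(np.c_[d,-e],b-a,rcond=None)[0]
    p,q=a+d*t[0],b+e*t[1];return (p+q)/2,np.linalg.norm(p-q)
E
python3 - <<'E'
from h import *
t=cv2.imread("pics/top0.png");s=cv2.imread("pics/scene0.png")
def crop(i,x,y,w,f):return cv2.resize(i[y:y+w,x:x+w],None,fx=f,fy=f,interpolation=cv2.INTER_NEAREST)
c=np.vstack([np.hstack([crop(t,160,215,40,7),crop(t,295,190,70,4)]),np.hstack([crop(s,213,255,40,7),crop(s,295,145,70,4)])])
cv2.imwrite("pics/crop.png",c)
# stand plate: grey-blue
hsv=cv2.cvtColor(t,cv2.COLOR_BGR2HSV);print(t[203,305],t[245,355],t[221,336],t[240,177],t[238,181])
for n,im,(x,y,w) in(("top",t,(295,190,70)),("scene",s,(325,145,20))):
    g=im[y:y+w,x:x+w].min(2)
    k,l,st,ce=cv2.connectedComponentsWithStats((g>190).astype(np.uint8))
    for i in range(1,k):
        if st[i,4]>10:print(n,"bright",st[i],ce[i]+[x,y])
im=t[190:260,290:370].astype(int);m=((im[...,0]>im[...,2]+5)&(im[...,0]>100)).astype(np.uint8)
c,_=cv2.findContours(m,0,2);c=max(c,key=cv2.contourArea);r=cv2.minAreaRect(c)
b=cv2.boxPoints(r)+[290,190];print(r,b)
for p in b:print(onz("top",*p,.014))
print("ctr",onz("top",*b.mean(0),.014))
for z in(.0,.041):print(onz("top",181,236,z))
E
```

```text
[120 120 121] [162 161 156] [243 246 246] [46 49 55] [237 241 240]
top bright [ 35  24  12  12 117] [335.547  219.6154]
scene bright [ 4 11  9  7 48] [333.     158.7292]
((26.1490478515625, 33.577125549316406), (47.95838928222656, 29.807470321655273), 87.61405944824219) [[300.26   200.2392]
 [330.0416 198.9983]
 [332.0381 246.9151]
 [302.2565 248.156 ]]
[ 0.6434 -0.1153  0.014 ]
[ 0.6464 -0.1927  0.014 ]
[ 0.5225 -0.1949  0.014 ]
[ 0.5195 -0.1186  0.014 ]
ctr [ 0.5825 -0.1554  0.014 ]
[0.5521 0.1964 0.    ]
[0.5504 0.1876 0.041 ]
```

View pics/crop.png

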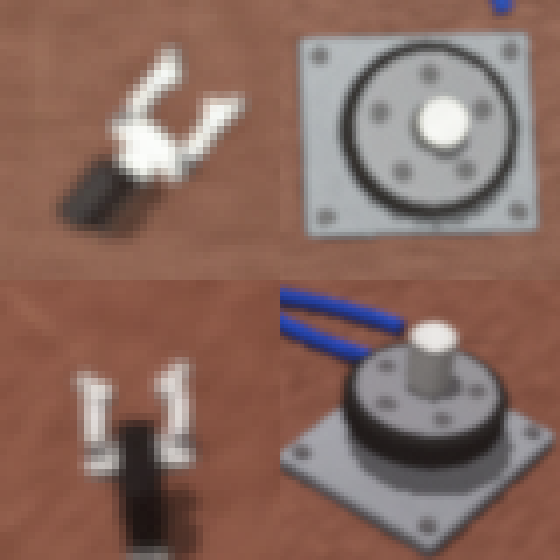

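The crop confirms the clip: steel fork with a black tab at top-view px (174,243), mouth to the upper right, tips mid (189,226). The axle's white top is at px (335.5,219.6).

```bash
python3 - <<'E'
from h import *
print("axletop",tri(ray("top",335.5,219.6),ray("scene",333,158.7)))
print("plate ctr",onz("top",329.4,223.8,.014))
a=onz("top",189,226.3,.006);print("tips top",a,"scene",onz("scene",231.7,267.9,.006))
print("tabtri",tri(ray("top",173.9,242.9),ray("scene",233.3,285)))
b=onz("top",173.9,242.9,.035);print(b,np.linalg.norm((a-b)[:2]),np.degrees(np.arctan2(*(a-b)[1::-1])))
E
```

```text
axletop (array([ 0.5853, -0.1894,  0.1031]), np.float64(0.00017325495508971662))
plate ctr [ 0.5818 -0.1895  0.014 ]
tips top [0.577  0.1748 0.006 ] scene [0.5764 0.1788 0.006 ]
tabtri (array([0.5341, 0.2106, 0.0185]), np.float64(0.0009254978083463664))
[0.5333 0.2065 0.035 ] 0.05391732659187007 -35.96438053266681
```

```bash
python3 -m inch '[{"hand":0,"slide":[18,46,0],"yaw":1.2},{"hand":0,"slide":[18,46,0],"yaw":1.2},{"hand":0,"slide":[18,46,0],"yaw":1.2},{"hand":0,"slide":[18,46,0],"yaw":1.2},{"hand":0,"slide":[18,46,0],"yaw":1.2},{"hand":0,"slide":[18,46,0],"yaw":1.2},{"hand":0,"slide":[18,46,0],"yaw":1.2},{"hand":0,"slide":[18,46,0],"yaw":1.2}]'
python3 -m inch '[{"hand":0,"slide":[12,32,-8],"yaw":0.89},{"hand":0,"slide":[12,32,-8],"yaw":0.89},{"hand":0,"slide":[12,32,-8],"yaw":0.89},{"hand":0,"slide":[12,32,-8],"yaw":0.89},{"hand":0,"slide":[12,32,-8],"yaw":0.89},{"hand":0,"slide":[12,32,-8],"yaw":0.89},{"hand":0,"slide":[12,32,-8],"yaw":0.89},{"hand":0,"slide":[12,32,-8],"yaw":0.89},{"hand":0,"slide":[12,32,-8],"yaw":0.89}]'
python3 - <<'E'
from h import *
import pickle
s=sense();im=capture("wrist");cv2.imwrite("pics/w1.png",im);pickle.dump(s,open("w1.pkl","wb"));print(s["joints"],s["time_s"],s["tcp_pos"],s["joint_velocities"])
E
```

```text
time_s: 1.1
tcp_pos: [0.4171, -0.1162, 0.2923]
ee_rot: [[0.019, -1.0, 0.0], [-1.0, -0.019, 0.0], [-0.0, -0.0, -1.0]]
wrist_force: [0.8, 0.1, 0.3]
gripper_width: 1.003
time_s: 2.22
tcp_pos: [0.5367, 0.2006, 0.2127]
ee_rot: [[0.788, -0.616, 0.0], [-0.616, -0.788, 0.0], [0.0, -0.0, -1.0]]
wrist_force: [0.1, 1.5, -0.2]
gripper_width: 1.005
[ 36.6931  20.9884 -13.46    -0.0011 -55.5423  15.2676] 2.225 [0.5367 0.2006 0.2127] [-0.2621 -0.25    0.1761 -0.027   0.1286  0.0239]
```

View pics/w1.png

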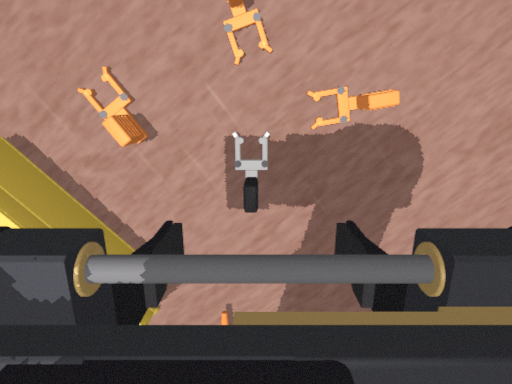

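Wrist view: the clip's prong tips are at (237,134) and (267,134), and its tab is around (251,195). The orange look-alikes are at (125,130) and (355,100).

```bash
python3 - <<'E'
from h import *
import pickle
s=pickle.load(open("w1.pkl","rb"));im=cv2.imread("pics/w1.png")
g=im[165:220,235:270].max(2);k,l,st,ce=cv2.connectedComponentsWithStats((g<40).astype(np.uint8))
i=1+np.argmax(st[1:,4]);print(st[i],ce[i]+[235,165])
x0,y0,w,h=st[i,:4];x0+=235;y0+=165
def loc(p):return s["ee_rot"].T@(p-s["tcp_pos"])*1000
def P(n,u,v,z):p=onz("wrist",u,v,z,s);print(n,p,"tool mm",loc(p))
P("tips",252,134.5,.006);P("bridge joints",251.5,164,.006)
P("tab centroid z.03",*(ce[i]+[235,165]),.03)
P("tab top row, z.041",x0+w/2,y0+h,.041);P("tab front bottom z.005",x0+w/2,y0,.005)
for p in((145,133),(118,90),(312,95),(314,126),(345,120),(400,98),(238,60)):P("orange",*p,.01)
E
```

```text
[10 13 13 10 97] [250.8866 181.9897]
tips [0.5757 0.1763 0.006 ] tool mm [ 45.7254  -4.9107 206.6614]
bridge joints [0.5536 0.1945 0.006 ] tool mm [ 17.1105  -5.5647 206.6607]
tab centroid z.03 [0.5441 0.2021 0.03  ] tool mm [  4.9818  -5.685  182.6604]
tab top row, z.041 [0.5415 0.2031 0.041 ] tool mm [  2.2802  -4.9023 171.6602]
tab front bottom z.005 [0.5424 0.2034 0.005 ] tool mm [  2.7578  -5.6746 207.6603]
orange [0.6391 0.2545 0.01  ] tool mm [  47.4821 -105.5595  202.6778]
orange [0.6822 0.2471 0.01  ] tool mm [  86.0058 -126.208   202.6822]
orange [0.5702 0.1108 0.01  ] tool mm [ 81.742   50.1036 202.6534]
orange [0.5464 0.1254 0.01  ] tool mm [ 53.9933  53.2826 202.6522]
orange [0.5331 0.0995 0.01  ] tool mm [ 59.4882  81.9112 202.6477]
orange [0.5185 0.0489 0.01  ] tool mm [ 79.1523 130.7538 202.6403]
orange [0.6348 0.1453 0.01  ] tool mm [111.3466 -16.857  202.6651]
```

```bash
python3 -m inch '[{"hand":0,"slide":[-0.6,1.1,-5],"yaw":0},{"hand":0,"slide":[-0.6,1.1,-9],"yaw":0},{"hand":0,"slide":[-0.6,1.1,-11.5],"yaw":0},{"hand":0,"slide":[-0.6,1.1,-12.5],"yaw":0},{"hand":0,"slide":[-0.6,1.1,-13.4],"yaw":0},{"hand":0,"slide":[-0.6,1.1,-13.4],"yaw":0},{"hand":0,"slide":[-0.6,1.1,-13.4],"yaw":0}]'
python3 -m inch '[{"hand":0.6,"slide":[0,0,0],"yaw":0},{"hand":1,"slide":[0,0,0],"yaw":0},{"hand":1,"slide":[0,0,0],"yaw":0},{"hand":1,"slide":[0,0,0],"yaw":0},{"hand":1,"slide":[0,0,0],"yaw":0},{"hand":1,"slide":[0,0,0],"yaw":0},{"hand":1,"slide":[0,0,0],"yaw":0}]'
```

```text
time_s: 3.15
tcp_pos: [0.5314, 0.2129, 0.0792]
ee_rot: [[0.788, -0.615, 0.002], [-0.615, -0.788, 0.001], [0.001, -0.002, -1.0]]
wrist_force: [0.1, -0.2, -0.0]
gripper_width: 0.996
time_s: 4.03
tcp_pos: [0.5309, 0.2127, 0.0782]
ee_rot: [[0.788, -0.615, -0.0], [-0.615, -0.788, -0.0], [-0.0, 0.0, -1.0]]
wrist_force: [0.7, 0.7, 0.0]
gripper_width: 0.282
```

```bash
python3 -m inch '[{"hand":1,"slide":[0,0,0],"yaw":0},{"hand":1,"slide":[0,0,0],"yaw":0},{"hand":1,"slide":[0,0,0],"yaw":0},{"hand":1,"slide":[0,0,0],"yaw":0}]'
python3 -m inch '[{"hand":1,"slide":[0,0,2],"yaw":0},{"hand":1,"slide":[0,0,6],"yaw":0},{"hand":1,"slide":[0,0,10],"yaw":0},{"hand":1,"slide":[0,0,12],"yaw":0},{"hand":1,"slide":[0,0,12],"yaw":0},{"hand":1,"slide":[0,0,12],"yaw":0}]'
python3 - <<'E'
from h import *
import pickle
s=sense();im=capture("wrist");cv2.imwrite("pics/w2.png",im);pickle.dump(s,open("w2.pkl","wb"));print(s["tcp_pos"],s["joints"])
cv2.imwrite("pics/w2c.png",cv2.resize(im[130:280,160:350],None,fx=4,fy=4,interpolation=cv2.INTER_CUBIC))
E
```

```text
time_s: 4.53
tcp_pos: [0.531, 0.2127, 0.0783]
ee_rot: [[0.788, -0.615, 0.0], [-0.615, -0.788, 0.0], [0.0, -0.0, -1.0]]
wrist_force: [0.4, -0.0, -0.3]
gripper_width: 0.138
time_s: 5.28
tcp_pos: [0.5302, 0.2123, 0.197]
ee_rot: [[0.788, -0.616, -0.002], [-0.616, -0.788, -0.001], [-0.001, 0.002, -1.0]]
wrist_force: [-0.5, 0.2, -0.7]
gripper_width: 0.132
[0.5302 0.2123 0.197 ] [ 38.0529  21.8329 -14.7116  -0.0396 -53.5913  13.9695]
```

View pics/w2c.png

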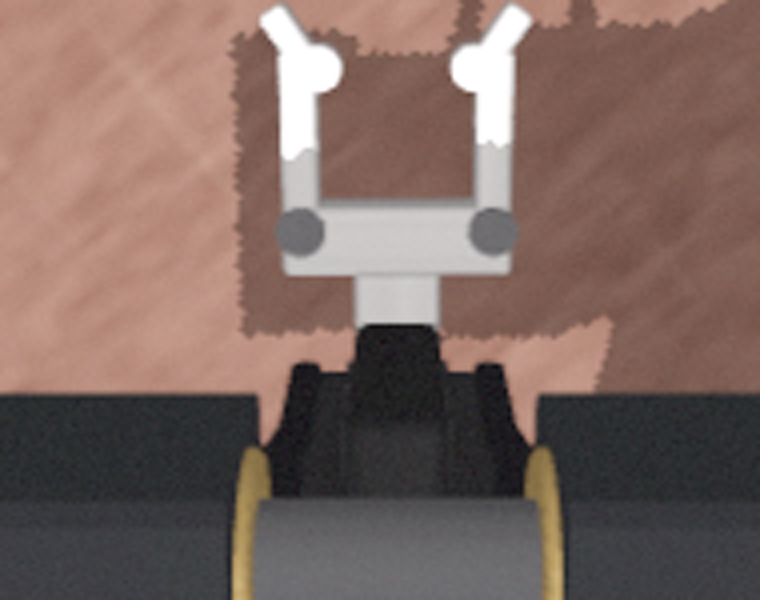

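The clip is held square: bump centres are at crop (316,68) and (476,68), which is wrist px (239,147) and (279,147). Next I carry it to hover short of the axle.

```bash
python3 -m inch '[{"hand":1,"slide":[-0.2,-3,0],"yaw":0},{"hand":1,"slide":[-0.3,-8,0],"yaw":0},{"hand":1,"slide":[-0.4,-13,0],"yaw":0},{"hand":1,"slide":[-0.5,-18,0],"yaw":0},{"hand":1,"slide":[-0.6,-23,0],"yaw":0},{"hand":1,"slide":[-0.7,-28,0],"yaw":0},{"hand":1,"slide":[-0.7,-32.5,0],"yaw":0},{"hand":1,"slide":[-0.7,-35.4,0],"yaw":0},{"hand":1,"slide":[-0.7,-35.4,0],"yaw":0},{"hand":1,"slide":[-0.7,-35.4,0],"yaw":0}]'
python3 - <<'E'
from h import *
import pickle
s=sense();im=capture("wrist");cv2.imwrite("pics/w3.png",im);pickle.dump(s,open("w3.pkl","wb"));print(s["tcp_pos"],s["wrist_force"],s["joints"])
t=s["tcp_pos"]
for px in((239,147),(279,147),(259,147)):print("bump tool mm",s["ee_rot"].T@(onz("wrist",*px,t[2]-.0723,s)-t)*1000)
b=(259,(198+0)/4+130);print("bridge front",s["ee_rot"].T@(onz("wrist",*b,t[2]-.0723,s)-t)*1000)
E
```

```text
time_s: 6.58
tcp_pos: [0.5236, -0.141, 0.1973]
ee_rot: [[0.788, -0.615, -0.002], [-0.615, -0.788, 0.0], [-0.002, 0.001, -1.0]]
wrist_force: [-0.9, -0.3, -1.7]
gripper_width: 0.14
[ 0.5236 -0.141   0.1973] [-0.8708 -0.2585 -1.6762] [  2.0569  19.2626 -18.7584  -0.0168 -52.0917  49.9689]
bump tool mm [52.0777 -9.0895 72.2041]
bump tool mm [52.0778 12.1452 72.2272]
bump tool mm [52.0778  1.526  72.2156]
bridge front [34.3202  1.5338 72.245 ]
```

View pics/w3.png

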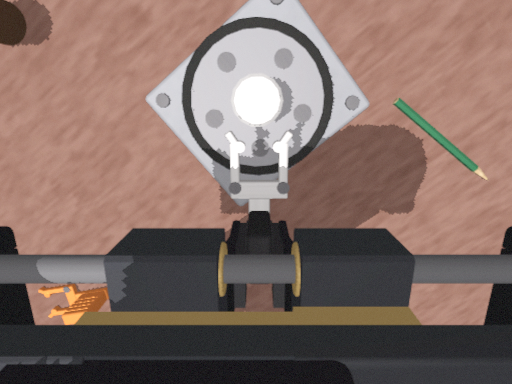

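Wrist view: axle top at (257,100) inside the wheel ring (centre near (258,98)), clip prongs just short of the axle.

```bash
python3 - <<'E'
from h import *
import pickle
s=pickle.load(open("w3.pkl","rb"));im=cv2.imread("pics/w3.png");t=s["tcp_pos"]
L=lambda p:s["ee_rot"].T@(p-t)*1000
g=im.min(2);m=(g>235).astype(np.uint8);m[128:]=0
k,l,st,ce=cv2.connectedComponentsWithStats(m);i=1+np.argmax(st[1:,4]);print("axle top",st[i],ce[i])
for z in(.099,.103,.107):print(z,onz("wrist",*ce[i],z,s),L(onz("wrist",*ce[i],z,s)))
m=(im.max(2)<70).astype(np.uint8);m[180:]=0;m[:,:170]=0;m[:,350:]=0
c,_=cv2.findContours(m,0,1);c=max(c,key=cv2.contourArea);e=cv2.fitEllipse(cv2.convexHull(c));print("tyre ellipse",e)
for z in(.05,.056,.062):
  p=onz("wrist",*e[0],z,s);print(z,p,L(p));a=onz("wrist",e[0][0]-e[1][0]/2,e[0][1],z,s);print(" dia",2*np.linalg.norm(a-p))
E
```

```text
axle top [ 233   76   47   48 1741] [256.4101  99.6048]
0.099 [ 0.5836 -0.1881  0.099 ] [76.5107  0.0351 98.1426]
0.103 [ 0.5836 -0.1881  0.103 ] [76.4656  0.0598 94.1427]
0.107 [ 0.5836 -0.1881  0.107 ] [76.4205  0.0846 90.1428]
tyre ellipse ((257.1618347167969, 95.54285430908203), (149.45974731445312, 156.875732421875), 177.673095703125)
0.05 [ 0.5861 -0.1905  0.05  ] [ 79.9485   0.2936 147.1373]
 dia 0.11055823261673636
0.056 [ 0.586  -0.1904  0.056 ] [ 79.8083   0.3166 141.1376]
 dia 0.10777965856501744
0.062 [ 0.5859 -0.1903  0.062 ] [ 79.6681   0.3396 135.1378]
 dia 0.10500108451329851
```

```bash
python3 - <<'E'
from h import *
import pickle
s=pickle.load(open("w3.pkl","rb"));im=cv2.imread("pics/w3.png");t=s["tcp_pos"];R=s["ee_rot"]
print(R,R.T@R);print(camera_model("wrist")["tool_from_camera"]*1000)
for r in(160,165,170,183,192,205):
  row=im[r,215:305].min(1).astype(int);print(r,''.join('%4d'%v for v in row))
E
```

```text
[[ 0.7882 -0.6154 -0.002 ]
 [-0.6154 -0.7882  0.0002]
 [-0.0017  0.0011 -1.    ]] [[ 1.  0. -0.]
 [ 0.  1.  0.]
 [-0.  0.  1.]]
[[   0.376   962.5447  271.1226   74.3704]
 [ 999.9986    0.086    -1.6921    1.209 ]
 [  -1.6521  271.1229 -962.5433  -91.5903]
 [   0.        0.        0.     1000.    ]]
160   47  40  47  42  46  43  39  43  43  46  38  46  40  42  74 220 255 255 255 255 255 255 247 203 147 141 143 144 143 147 145 143 144 145 144 144 144 142 145 143 141 144 146 145 146 143 144 143 145 145 144 145 146 145 144 144 143 147 143 145 141 144 145 158 223 255 255 255 255 255 255 244 200 110  46  46  42  37  41  45  44  44  40  40  46  53  58  74  80  81
165  140 141 140 142 140 131 109  85  61  50  46  42  45  39  52 217 255 255 255 255 255 255 247 210 136  57  44  45  42  54  61  66  94 100 113 121 126 129 134 137 136 137 133 134 131 131 129 128 124 124 120 108  98  87  82  72  55  39  43  45  42  43  46 110 221 255 255 253 250 253 255 242 191  82  49  40  51  62  70  82  83  81  79  77  79  74  76  70  68  66
170  142 143 142 140 140 141 139 140 141 142 140 141 140 140 134 160 
[... 690 characters left out ...]
101  82  82  82  75  92 118 131 131 122 115 105 104 104 105  98 105 114 151 184 193 192 192 192 192 193 193 193 193 193 192 194 192 193 193 193 193 192 193 193 193 194 191 191 193 193 192 192 192 193 193 193 193 191 192 193 192 173 133 109 104 102 104 101 103 109 102  84  79  81  79  79  77  83  81  79  82  82  77  78  74  77  79  72
205  125 126 125 124 127 106  84  83  77  81  79  78  81  78  82  80  81  78  79  78  77  76  76  96 115 123 118 119 102  81  76  78  74 118 169 190 192 192 192 191 188 189 190 190 193 194 194 194 192 191 191 189 191 182 144  91  77  80  80  76  76  74  77  79  79  82  83  84  85  82  81  82  83  79  78  81  83  79  79  81  80  78  79  81  80  81  83  84  85  85
```

```bash
python3 - <<'E'
import cv2
im=cv2.imread("pics/w3.png");cv2.imwrite("pics/w3c.png",cv2.resize(im[70:220,165:355],None,fx=4,fy=4,interpolation=cv2.INTER_CUBIC))
E
```

```text
(no output)
```

View pics/w3c.png

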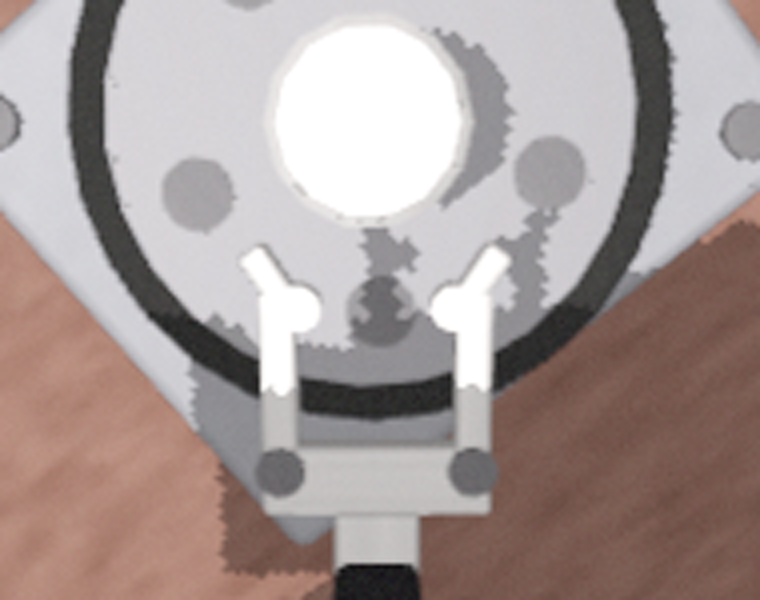

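The clip is 1.1 mm off laterally and its tips are about 1 mm from the axle edge in plan. I back off 4 mm, correct sideways, then descend.

```bash
python3 -m inch '[{"hand":1,"slide":[-0.24,0.34,0],"yaw":0},{"hand":1,"slide":[-0.24,0.34,-1],"yaw":0},{"hand":1,"slide":[-0.24,0.34,-2],"yaw":0},{"hand":1,"slide":[-0.24,0.34,-3],"yaw":0},{"hand":1,"slide":[-0.24,0.34,-4],"yaw":0},{"hand":1,"slide":[-0.24,0.34,-4.5],"yaw":0},{"hand":1,"slide":[-0.24,0.34,-4.5],"yaw":0},{"hand":1,"slide":[-0.24,0.34,-4.5],"yaw":0}]'
for i in 1 2 3; do python3 -m inch '[{"hand":1,"slide":[0,0,0],"yaw":0}]' | grep -E "tcp|wrist"; done
python3 -c "
from h import *
print(np.mean([onz('wrist',256,147,.12,sense())-sense()['tcp_pos'] for _ in range(1)],0)); [print(camera_model('wrist')['tool_from_camera'][:3,3]) for _ in range(3)]"
```

```text
time_s: 7.62
tcp_pos: [0.5218, -0.138, 0.1535]
ee_rot: [[0.788, -0.615, 0.001], [-0.615, -0.788, -0.0], [0.001, -0.0, -1.0]]
wrist_force: [-0.4, 0.1, -0.0]
gripper_width: 0.132
tcp_pos: [0.5218, -0.1379, 0.1537]
wrist_force: [-0.4, -0.0, -0.8]
tcp_pos: [0.5216, -0.1379, 0.1535]
wrist_force: [0.5, 0.4, -1.1]
tcp_pos: [0.5216, -0.1379, 0.1534]
wrist_force: [-0.3, 0.8, -0.5]
[ 0.0451 -0.0355 -0.0334]
[ 0.0744  0.0012 -0.0916]
[ 0.0744  0.0012 -0.0916]
[ 0.0744  0.0012 -0.0916]
```

```bash
q(){ grep -E "tcp|wrist"|tr '\n' ' ';echo; }
python3 -m inch '[{"hand":1,"slide":[0,0,-0.3],"yaw":0},{"hand":1,"slide":[0,0,-0.6],"yaw":0},{"hand":1,"slide":[0,0,-0.6],"yaw":0}]'|q
for i in 1 2 3 4; do python3 -m inch '[{"hand":1,"slide":[0,0,-0.1],"yaw":0},{"hand":1,"slide":[0,0,-0.1],"yaw":0}]'|q; done
```

```text
tcp_pos: [0.5213, -0.1379, 0.1468] wrist_force: [0.1, 0.2, -0.6] 
tcp_pos: [0.5216, -0.1379, 0.1462] wrist_force: [-0.0, 0.2, -0.1] 
tcp_pos: [0.5215, -0.1379, 0.1452] wrist_force: [-0.2, -0.1, -0.6] 
tcp_pos: [0.5215, -0.1379, 0.1442] wrist_force: [1.2, -0.0, -0.8] 
tcp_pos: [0.5215, -0.1379, 0.1431] wrist_force: [-0.0, 0.5, -0.3]
```

```bash
q(){ grep -E "tcp|wrist"|tr '\n' ' ';echo; }
for i in 1 2 3; do python3 -m inch '[{"hand":1,"slide":[0,0,-0.1],"yaw":0},{"hand":1,"slide":[0,0,-0.1],"yaw":0}]'|q; done
```

```text
tcp_pos: [0.5215, -0.1379, 0.1421] wrist_force: [-0.4, 1.3, 0.2] 
tcp_pos: [0.5216, -0.1379, 0.1416] wrist_force: [-0.9, 1.5, 1.8] 
tcp_pos: [0.5217, -0.1379, 0.1406] wrist_force: [-1.5, 0.2, 4.2]
```

```bash
q(){ grep -E "tcp|wrist|rot"|tr '\n' ' ';echo; }
for i in 1 2 3; do python3 -m inch '[{"hand":1,"slide":[0,0,0],"yaw":0}]'|q; done
python3 -m inch '[{"hand":1,"slide":[0,0,0.05],"yaw":0},{"hand":1,"slide":[0,0,0.05],"yaw":0}]'|q
python3 -m inch '[{"hand":1,"slide":[0,0,0],"yaw":0}]'|q
python3 - <<'E'
from h import *
s=sense();im=capture("wrist");print(s["wrist_force"],s["moment"])
cv2.imwrite("pics/w4.png",cv2.resize(im[40:220,150:370],None,fx=3.5,fy=3.3,interpolation=cv2.INTER_CUBIC))
E
```

```text
tcp_pos: [0.5217, -0.1379, 0.1406] ee_rot: [[0.788, -0.615, 0.0], [-0.615, -0.788, -0.0], [0.0, -0.0, -1.0]] wrist_force: [-2.0, 0.1, 4.9] 
tcp_pos: [0.5217, -0.1379, 0.1405] ee_rot: [[0.788, -0.615, 0.0], [-0.615, -0.788, -0.0], [0.0, -0.0, -1.0]] wrist_force: [-2.3, 1.8, 5.1] 
tcp_pos: [0.5217, -0.1379, 0.1404] ee_rot: [[0.788, -0.615, 0.0], [-0.615, -0.788, -0.0], [0.0, -0.0, -1.0]] wrist_force: [-0.9, 0.8, 5.7] 
tcp_pos: [0.5217, -0.1379, 0.1408] ee_rot: [[0.788, -0.615, 0.0], [-0.615, -0.788, -0.0], [0.0, -0.0, -1.0]] wrist_force: [-1.8, 1.1, 5.2] 
tcp_pos: [0.5217, -0.1379, 0.1408] ee_rot: [[0.788, -0.615, 0.0], [-0.615, -0.788, -0.0], [0.0, -0.0, -1.0]] wrist_force: [-0.7, 1.4, 4.2] 
[-0.7208  1.4165  4.2452] [ 0.1375  0.4021 -0.0567]
```

View pics/w4.png

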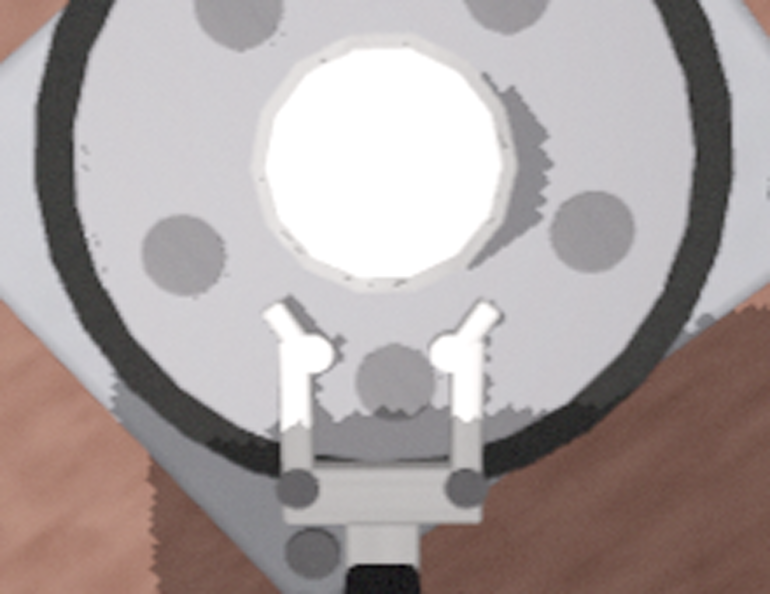

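Clip lies flat on the face at about 4–5 N, mouth towards the axle, lateral error under 0.3 mm (clip midline col 382, axle col 384). I ease the press slightly and slide.

```bash
q(){ grep -E "tcp|wrist|rot"|tr '\n' ' ';echo; }
python3 -m inch '[{"hand":1,"slide":[0,0,0.04],"yaw":0},{"hand":1,"slide":[0.16,-0.12,0.04],"yaw":0},{"hand":1,"slide":[0.32,-0.25,0.04],"yaw":0},{"hand":1,"slide":[0.47,-0.37,0.04],"yaw":0},{"hand":1,"slide":[0.63,-0.49,0.04],"yaw":0},{"hand":1,"slide":[0.79,-0.62,0.04],"yaw":0},{"hand":1,"slide":[0.79,-0.62,0.04],"yaw":0}]'|q
python3 -m inch '[{"hand":1,"slide":[0.16,-0.12,0],"yaw":0},{"hand":1,"slide":[0.32,-0.25,0],"yaw":0},{"hand":1,"slide":[0.47,-0.37,0],"yaw":0},{"hand":1,"slide":[0.63,-0.49,0],"yaw":0},{"hand":1,"slide":[0.63,-0.49,0],"yaw":0}]'|q
```

```text
tcp_pos: [0.5296, -0.1443, 0.1411] ee_rot: [[0.788, -0.615, 0.0], [-0.615, -0.788, -0.0], [0.0, 0.0, -1.0]] wrist_force: [-1.2, 1.0, 3.4] 
tcp_pos: [0.536, -0.1492, 0.1412] ee_rot: [[0.788, -0.615, 0.0], [-0.615, -0.788, -0.0], [0.0, -0.0, -1.0]] wrist_force: [-1.8, 0.7, 4.1]
```

```bash
cat > f.py <<'E'
from h import *
s=sense();u=np.array([.788,-.615]);v=np.array([-.615,-.788]);p=(s["tcp_pos"][:2]-[.5217,-.1379]);f=s["wrist_force"]
print("t%.1f adv %.1f lat %.2f z%.4f push %.1f lat %.1f fz %.1f w%.3f mz %.2f"%(s["time_s"],p@u*1e3,p@v*1e3,s["tcp_pos"][2],-f[:2]@u,f[:2]@v,f[2],s["gripper_width"],s["moment"][2]))
E
for i in 1 2 3 4 5 6; do python3 -m inch '[{"hand":1,"slide":[0.079,-0.062,0],"yaw":0},{"hand":1,"slide":[0.079,-0.062,0],"yaw":0}]'>/dev/null; python3 f.py; done
```

```text
t12.7 adv 19.0 lat 0.15 z0.1411 push 2.7 lat 1.0 fz 3.6 w0.134 mz -0.05
t12.9 adv 19.7 lat 0.25 z0.1411 push 2.8 lat 0.2 fz 4.1 w0.137 mz -0.03
t13.2 adv 20.2 lat 0.36 z0.1409 push 6.1 lat -0.4 fz 4.0 w0.134 mz 0.02
t13.4 adv 20.8 lat 0.51 z0.1407 push 5.7 lat 0.8 fz 3.6 w0.133 mz 0.04
t13.7 adv 21.5 lat 0.64 z0.1406 push 6.7 lat -0.4 fz 5.4 w0.135 mz 0.05
t13.9 adv 22.4 lat 0.68 z0.1406 push 7.0 lat -0.7 fz 5.3 w0.137 mz 0.04
```

```bash
for i in 1 2 3 4 5 6; do python3 -m inch '[{"hand":1,"slide":[0.079,-0.062,0],"yaw":0},{"hand":1,"slide":[0.079,-0.062,0],"yaw":0}]'>/dev/null; python3 f.py; done
```

```text
t14.2 adv 23.4 lat 0.65 z0.1406 push 6.6 lat 0.2 fz 5.8 w0.137 mz 0.04
t14.4 adv 24.6 lat 0.60 z0.1407 push 6.3 lat -0.6 fz 4.2 w0.137 mz 0.02
t14.7 adv 25.9 lat 0.56 z0.1407 push 5.9 lat 0.6 fz 3.1 w0.138 mz 0.08
t14.9 adv 27.2 lat 0.45 z0.1408 push 4.6 lat 0.4 fz 4.7 w0.139 mz 0.03
t15.2 adv 28.6 lat 0.34 z0.1410 push 4.0 lat 0.4 fz 3.7 w0.135 mz 0.03
t15.4 adv 30.2 lat 0.15 z0.1412 push 2.5 lat 0.6 fz 3.7 w0.135 mz -0.02
```

```bash
for i in 1 2 3 4; do python3 -m inch '[{"hand":1,"slide":[0.079,-0.062,0],"yaw":0},{"hand":1,"slide":[0.079,-0.062,0],"yaw":0}]'>/dev/null; python3 f.py; done
```

```text
t15.7 adv 31.4 lat 0.12 z0.1412 push 2.0 lat 1.1 fz 3.3 w0.132 mz 0.00
t15.9 adv 32.3 lat 0.09 z0.1413 push 2.1 lat -0.2 fz 2.7 w0.135 mz -0.02
t16.2 adv 33.2 lat 0.05 z0.1412 push 1.5 lat 0.2 fz 3.4 w0.132 mz -0.00
t16.4 adv 34.2 lat 0.10 z0.1413 push 2.3 lat 0.5 fz 4.0 w0.137 mz -0.03
```

```bash
for i in 1 2 3 4; do python3 -m inch '[{"hand":1,"slide":[0.04,-0.03,0],"yaw":0},{"hand":1,"slide":[0.04,-0.03,0],"yaw":0}]'>/dev/null; python3 f.py; done
```

```text
t16.7 adv 34.5 lat 0.11 z0.1412 push 1.8 lat -0.6 fz 4.2 w0.137 mz 0.01
t16.9 adv 34.9 lat 0.18 z0.1412 push 2.6 lat 1.1 fz 4.4 w0.135 mz -0.03
t17.2 adv 35.4 lat 0.17 z0.1411 push 2.4 lat 0.4 fz 4.8 w0.137 mz -0.01
t17.4 adv 36.0 lat 0.10 z0.1412 push 2.6 lat -0.3 fz 3.3 w0.129 mz -0.03
```

```bash
for i in 1 2 3 ; do python3 -m inch '[{"hand":1,"slide":[0.04,-0.03,0],"yaw":0},{"hand":1,"slide":[0.04,-0.03,0],"yaw":0}]'>/dev/null; python3 f.py; done
```

```text
t17.7 adv 36.4 lat 0.10 z0.1412 push 2.2 lat -0.3 fz 4.7 w0.135 mz 0.01
t17.9 adv 36.5 lat 0.11 z0.1411 push 4.7 lat -1.0 fz 5.5 w0.134 mz 0.05
t18.2 adv 36.6 lat 0.14 z0.1411 push 5.2 lat -0.5 fz 5.9 w0.133 mz 0.02
```

Hard stop at 36.5 mm (expected about 37), with push rising from 2 to 5 N. One small step to confirm, then I relax the press and look.

```bash
python3 -m inch '[{"hand":1,"slide":[0.04,-0.03,0],"yaw":0},{"hand":1,"slide":[0.04,-0.03,0],"yaw":0}]'>/dev/null; python3 f.py
python3 -m inch '[{"hand":1,"slide":[-0.08,0.06,0.04],"yaw":0},{"hand":1,"slide":[-0.08,0.06,0.04],"yaw":0}]'>/dev/null; python3 f.py
python3 - <<'E'
from h import *
im=capture("wrist")
cv2.imwrite("pics/w5.png",cv2.resize(im[60:240,150:370],None,fx=3.5,fy=3.3,interpolation=cv2.INTER_CUBIC))
E
```

```text
t18.4 adv 36.7 lat 0.14 z0.1411 push 7.0 lat -2.2 fz 5.4 w0.138 mz 0.05
t18.7 adv 36.6 lat 0.14 z0.1412 push 4.8 lat -0.6 fz 3.2 w0.133 mz 0.03
```

View pics/w5.png

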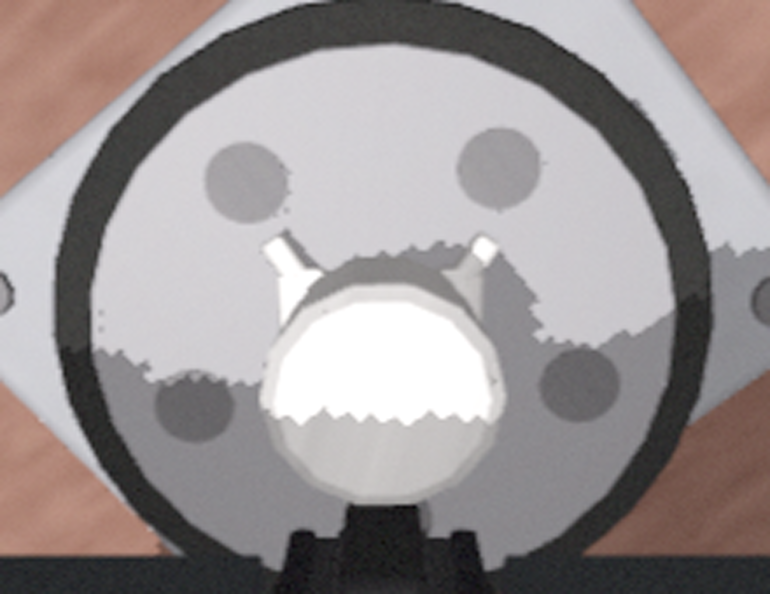

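Tips protrude symmetrically past the axle at (275,247) and (486,247), so the fork is seated. Releasing and retreating.

```bash
python3 -m inch '[{"hand":0.6,"slide":[0,0,0],"yaw":0},{"hand":0.6,"slide":[0,0,0],"yaw":0},{"hand":0.6,"slide":[0,0,0],"yaw":0},{"hand":0.6,"slide":[0,0,0],"yaw":0},{"hand":0.6,"slide":[0,0,0],"yaw":0}]'>/dev/null; python3 f.py
python3 -m inch '[{"hand":0.6,"slide":[0,0,1],"yaw":0},{"hand":0.6,"slide":[0,0,4],"yaw":0},{"hand":0.6,"slide":[0,0,8],"yaw":0},{"hand":0.6,"slide":[0,0,12],"yaw":0},{"hand":0.6,"slide":[-3,3,12],"yaw":0},{"hand":0.6,"slide":[-6,6,12],"yaw":0},{"hand":0.6,"slide":[-6,6,12],"yaw":0},{"hand":0.6,"slide":[-6,6,12],"yaw":0}]'; python3 f.py
python3 - <<'E'
from h import *
s=sense();im=capture("wrist");sc=capture("scene")
cv2.imwrite("pics/w6.png",np.hstack([cv2.resize(im[0:200,160:360],(400,400)),cv2.resize(sc[130:230,285:385],(400,400),interpolation=cv2.INTER_CUBIC)]))
E
```

```text
t19.4 adv 37.1 lat 0.12 z0.1416 push -0.3 lat 0.7 fz 0.6 w0.400 mz 0.01
time_s: 20.35
tcp_pos: [0.4913, -0.1007, 0.2625]
ee_rot: [[0.789, -0.615, 0.002], [-0.615, -0.789, -0.0], [0.002, -0.001, -1.0]]
wrist_force: [0.8, 0.3, 0.4]
gripper_width: 0.405
t20.4 adv -46.8 lat -10.60 z0.2625 push -0.5 lat -0.8 fz 0.4 w0.405 mz -0.01
```

View pics/w6.png

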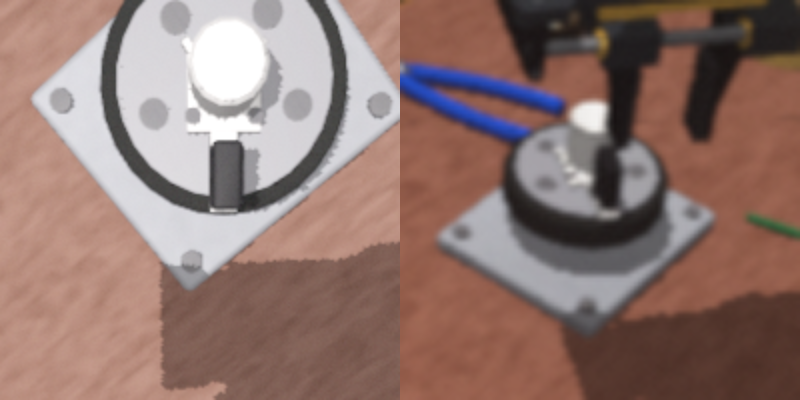

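```bash
python3 -c "from station import *;print(finish_job())"
```

```text
the job is handed in; nothing more can be done
None
```

The spring clip is seated in the axle's groove at its hard stop. I let go of it and handed the job in at about 20.5 s of the 61 s allowed.

- **Pick-up:** I gripped the steel clip by its black tab and left the orange look-alikes alone.
- **Touch:** The hub face was found by touch at about 63.5 mm. The clip lay flat on it with the mouth towards the axle, pressed with about 3–6 N.
- **Slide:** It slid in with a peak push of about 7 N at the snap, which then dropped to about 2 N. It met a firm stop at 36.5 mm; I had predicted about 37 mm. I pressed against the stop once to about 7 N to confirm it.
- **Last checks:** After release the wrist force was back to about zero. The pictures show the clip seated flat round the axle, with the gripper clear.
- **Mismatches:** The two fixed cameras put the face at about 59 mm, 4 mm below the height found by touch. The arm drifted up to 0.7 mm sideways during the snap and came back.
- **Not checked:** I did not measure the jars or the pliers again at the end. No move went near the jars, and the arm worked well above the pliers.

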